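Index the brush carousel and hang up the cup brush

ROBOT

A 7-joint arm with a two-finger parallel gripper is mounted at the origin on the work surface. World frame = base frame: x ahead of the robot, y to its left, z up, the work surface at z = 0. Lengths are in m, angles in rad, forces in N, time in s.
With the tool pointing down it reaches from about 0.4 to 0.875 m from the base axis. Payload 19.3 kg.
Tool frame: the origin (TCP) lies at the very end of the fingers, on their centre line; the grasp point (between the pads) lies 19 mm behind it; z points along the fingers, y is the direction in which the jaws open and shut (so a half turn about z gives the same grasp; the last joint's range is limited). The gripper opens to 85 mm and grips with 20 to 120 N. Pads are 22 mm wide; open, the fingers measure 114 mm over their backs; the gripper's body (76 mm by 85 mm) begins 54 mm behind the grasp point. The pads swing forward as they close: fully open they stand 13 mm farther back than shut.
Start: joints at [-1.42, 0.521, -0.036, 1.599, 0.021, 1.021, -0.113], TCP at [0.137, 0.61, 0.231] pointing down, gripper open.
Joint ranges: [-2.91, 2.91], [-0.3, 2.13], [-1.5, 1.42], [0.17, 2.43], [-1.26, 4.41], [0.16, 1.93], [-2.52, 2.52]. Speed limits (rad/s): [1.89, 1.89, 2.39, 2.39, 3.01, 3.01, 3.01].

INTERFACE

Orientations are given as [roll, pitch, yaw] about the fixed x, y, z axes, in that order (R = Rz(yaw) Ry(pitch) Rx(roll)).
In Python, from workcell import telemetry, imaging, ticket gives the robot as it stands.
- The arm moves only by the tool carry_out, never from a script. Its argument "series" is a list of rows, each a list of 7 numbers: the shift along the tool's x, y, z in m, then the turn, a rotation vector about the tool's x, y, z in rad, then the closure in counts, from 0 (fully open) to 255 (shut). In form: [[tx, ty, tz, ax, ay, az, jaw], ...]. A call has 1 to 10 rows; each row is the pose to reach, as a shift and turn from the pose commanded when the call began, along the tool's axes at that moment; what a row does not reach only later rows make up. A row lasts 1/8 s, in which the tool goes at most 62.5 mm and 10.7 degrees, less where a joint would pass 70% of its speed; a pose out of reach is approached as far as the arm can. A call with a gripper value outside its range is refused whole. The fingers move at their own pace and stop on an object; "force" is the grip in N (left out, the last holds). Time passes only in rows, so rows that repeat a pose let the fingers close. It gives the time, the measured TCP pose, the force and the opening at its end, in the units of the state.
- telemetry.observe(): the state, without advancing time (a new reading comes with each control period).
- imaging.grab_frame(name): name is "scene" or "top"; returns (picture, depth): 420x560x3 uint8, blue, green, red; 420x560 float32, m along the optical axis (not along the pixel's ray), 0 where there is no reading.
- imaging.camera_info(name): a dict with "mtx" (3x3 intrinsics, pixels), "dist_coeffs" ([k1, k2, p1, p2, k3] as OpenCV has them; the pictures are not rectified), "extrinsics" (4x4, takes a point from camera to world coordinates). Camera axes: x right, y down, z forward; pixel columns grow to the right and rows downward; lengths in m; the calibration is good to about 2 mm. A picture is of the moment at which its call begins. camera_info takes no time and is no camera call.
- ticket.job_done(): hands the job in, once; it reports no verdict.
The state is a dict: "clock": time; "qpos": joint angles; "qd": joint speeds; "joint_efforts": joint torques, N m; "position": TCP position; "tool_rot": TCP orientation; "force": force on the tool from outside, world axes, zero at the start; "moment": the same for the moment, N m; "grip_width": finger opening in m.
Only numpy, scipy, OpenCV 4.12 (cv2) and the standard library are available. Lean on these libraries where they do the work, as an engineer would, in place of code of your own. Each camera call takes 0.05 s, during which the arm holds its last target.

TASK

By its yellow post, gently turn the brush carousel clockwise (seen from above) until it comes up against its rubber stop, so that the empty red hook faces the robot. Then hang the brass cup brush in that hook: slide its neck in from the open end until you feel the end of the slot, pressing it only lightly, lower its collar into the seat behind the hook's upturned lips and let go, so that it hangs upright with the carousel still at its stop. Leave everything else alone.

Things in the scene. Friction and masses are not known exactly. Their poses are not given: they have to be found in the camera images.
- carousel (a joint): Angle (rad) of the tool carousel on its upright axis: 0 = just touching its rubber stop; grows counter-clockwise seen from above (turn clockwise, to 0); starts 1.1 to 2.0, far limit 2.6. Stays where left (friction about 0.2 N m). The stop yields: about 15 N at the yellow post against it takes the angle to about -0.03, and it springs back.
- hub (a point): Point on the carousel's axis, 134 mm above the bench, level with the top of the hooks' plates. Four arms 90 degrees apart carry fork hooks 105 mm from the axis: three grey ones are full (stems up to 184 mm above the bench), the red one is empty. The round base, 170 mm wide, is fixed to the bench.
- turn_post (a point): Point on the axis of the upright yellow post, 18 mm thick, that stands on the carousel 60 mm from its axis; the point is 212 mm above the bench, 20 mm below the post's top; all else on the carousel is below 184 mm. Push it, or hold it here and turn the grip along (a grip of fixed yaw creeps off it). Seen from above it is 135 degrees counter-clockwise of the red hook.
- free_hook (a point): Nominal seat centre of the empty red fork hook, on its plate's top face, 105 mm from the carousel's axis, 134 mm above the bench; x points level inward, from the open end to the axis, z up. The red fork is clamped on its arm up to 20 mm further in or out than this; that is not measured: feel for the slot's end. Springy: gives 0.3 mm per N down.
- hook_mouth (a point): Nominal middle of the red fork's outer tips, 35 mm outward of free_hook, same height and axes (same unmeasured 20 mm). Slot 18 mm wide, flared here; plate 6 mm thick; two upturned lips 8 mm high (tops 142 mm above the bench), 14 to 23 mm outward of the true seat centre, flares as high. Slot's end wall 7 mm inward of it: a touching neck is 1 mm inward.
- cup_brush_center (a point): Centre, half-way up (55 mm above its underside), of the loose brass cup brush standing on the bench bristles down: 110 mm tall, about 0.2 kg, round. From its underside: brass and steel cup, up to 52 mm wide (0 to 30 mm), neck 12 mm thick (30 to 60), collar 30 mm wide (60 to 65), grip stem 18 mm thick (65 to 110).
- cup_brush: The same cup brush; origin at the centre of its underside, z up its axis. Hung home, its collar rests on the hook's plate and its centre is 5 to 6 mm below free_hook (2 to 3 mm above if the collar rides on the lips). It drops home only with its axis from 1 mm inward to about 2 mm outward of the true seat centre.
- purple_brush: Bystander, loose: a similar arbor, 110 mm tall, with a purple wheel 52 mm across; origin at its underside. It stands near the cup brush; the two may have swapped places. Leave it.
- sander: Bystander, loose: grey and black disc sander with purple pad, 120 mm across, 110 mm tall, its stub pointing along +x to 120 mm; origin at its underside.
- spanner: Bystander, loose: spanner lying flat on the bench.
- screwdriver: Bystander, loose: screwdriver lying on the bench.
- oil_can: Bystander, loose: white bottle with a red cap, 60 mm across, 130 mm tall; origin at its underside.
- screw_jar: Bystander, loose: glass jar, 68 mm across, 75 mm tall; origin at its underside.
- disc_stack: Bystander, loose: stack of brown sanding discs, 75 mm across, 18 mm tall; origin at its underside.
Mind the look-alikes: they are no part of the job. Leave any turquoise look-alike of the cup_brush alone.

How it is judged:
By the outcome, as a careful person would: the job done as asked, in the order asked, and still so for the second after the job is handed in, with the robot touching nothing.
It also fails if it takes over 72 s, if anything falls off the work surface, if the arm or the gripper's body presses on something with over 40 N, if the wrist force passes 120 N, or if a joint passes its speed limit or range.

## Working session

There is one attempt and no reset: what is moved stays moved. The work goes in short steps, Python scripts to look and compute and a tool call to move; the robot and the scene stay as the last step left them, time stands still between calls to the robot, and variables do not carry over. Pictures are saved under pics/ and viewed, and the job is handed in when it is done.

Besides the shell and the picture viewer there is one more tool, called after ">>>" by a JSON object that holds its "api" and its "payload". carry_out: Moves the arm, as the interface text tells. Its arguments: {"type":"object","properties":{"series":{"type":"array"},"force":{"type":"number"}},"required":["series"]}

```bash
ls; mkdir -p pics; python3 - <<'E'
from workcell import telemetry, imaging
import cv2,numpy as np
print(telemetry.observe())
for n in("scene","top"):
    p,d=imaging.grab_frame(n); cv2.imwrite(f"pics/{n}0.png",p); np.save(f"pics/{n}0.npy",d)
    print(n,imaging.camera_info(n),(d>0).mean())
E
```

```text
pics
{'clock': 0.0, 'qpos': array([-1.42019964,  0.52202995, -0.03631122,  1.5999509 ,  0.02122372,
        1.02110916, -0.11277611]), 'qd': array([ 0.00067085,  0.00022912,  0.00019429,  0.00076471, -0.00083054,
        0.00029329, -0.00044741]), 'joint_efforts': array([-1.92069347e-03, -9.27109909e+01,  1.97904512e+00, -3.69920862e+01,
        1.76479697e-02,  8.13380844e-03, -2.13418923e-05]), 'position': array([0.13686068, 0.60951055, 0.23073644]), 'tool_rot': array([-3.14048587e+00,  1.06469392e-04,  2.92080728e+00]), 'force': array([-0.11469402,  0.26855737, -0.52836428]), 'moment': array([-0.00160083,  0.01618427,  0.02086519]), 'grip_width': 0.08516291934551824}
scene {'mtx': array([[448.31834783,   0.        , 283.12917883],
       [  0.        , 448.31834783, 199.64859005],
       [  0.        ,   0.        ,   1.        ]]), 'dist_coeffs': array([0.04976259, 0.        , 0.        , 0.        , 0.        ]), 'extrinsics': array([[ 0.78327271,  0.38907446, -0.48487619,  1.24234666],
       [ 0.62155178, -0.50583957,  0.59816361, -0.77584225],
       [-0.01253938, -0.7699009 , -0.63804026,  1.06198127],
       [ 0.        ,  0.        ,  0.        ,  1.        ]])} 0.981062925170068
top {'mtx': array([[462.6668173 ,   0.        , 283.33926073],
       [  0.        , 462.6668173 , 213.41956615],
       [  0.        ,   0.        ,   1.        ]]), 'dist_coeffs': array([-0.10227019,  0.        ,  0.        ,  0.        ,  0.        ]), 'extrinsics': array([[-0.02116215, -0.99549867,  0.09238272,  0.41160157],
       [-0.99975809,  0.0205173 , -0.00792445,  0.06432031],
       [ 0.00599334, -0.09252807, -0.99569204,  1.48850243],
       [ 0.        ,  0.        ,  0.        ,  1.        ]])} 0.9960756802721088
```

View pics/scene0.png

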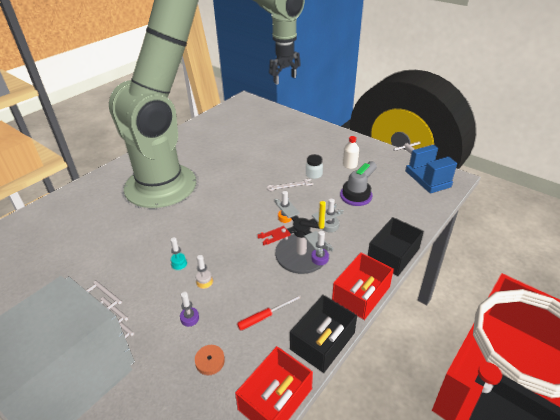

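View pics/top0.png

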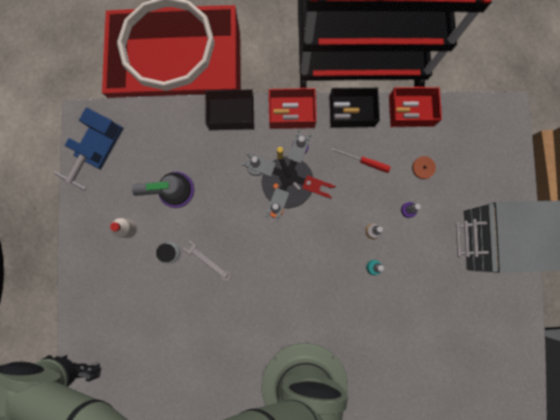

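```bash
cat > h.py <<'E'
import cv2,numpy as np
from workcell import imaging
def ray(n,uv):
    c=imaging.camera_info(n);E=c["extrinsics"]
    q=cv2.undistortPoints(np.array(uv,float).reshape(-1,1,2),c["mtx"],c["dist_coeffs"]).reshape(-1,2)
    d=np.c_[q,np.ones(len(q))]@E[:3,:3].T
    return E[:3,3],d
def onz(n,uv,z):
    o,d=ray(n,uv); return o+d*((z-o[2])/d[:,2])[:,None]
def proj(n,P):
    c=imaging.camera_info(n);T=np.linalg.inv(c["extrinsics"])
    return cv2.projectPoints(np.array(P,float).reshape(-1,1,3),cv2.Rodrigues(T[:3,:3])[0],T[:3,3],c["mtx"],c["dist_coeffs"])[0].reshape(-1,2)
def tri(ua,ub):
    o1,d1=ray("scene",ua);o2,d2=ray("top",ub);out=[]
    for a,b in zip(d1,d2):
        a=a/np.linalg.norm(a);b=b/np.linalg.norm(b)
        s=np.linalg.lstsq(np.c_[a,-b],o2-o1,rcond=None)[0]
        p,q=o1+s[0]*a,o2+s[1]*b
        out.append(np.r_[(p+q)/2,np.linalg.norm(p-q)])
    return np.array(out)
def cloud(n,d):
    v,u=np.mgrid[0:420,0:560]; o,r=ray(n,np.c_[u.ravel(),v.ravel()])
    return (o+r*d.ravel()[:,None]).reshape(420,560,3)
E
python3 - <<'E'
import cv2
s=cv2.imread("pics/scene0.png");t=cv2.imread("pics/top0.png")
def c(i,x,y,w,h,k,n): cv2.imwrite(n,cv2.resize(i[y:y+h,x:x+w],None,fx=k,fy=k,interpolation=cv2.INTER_CUBIC))
c(s,240,170,120,110,6,"pics/s_car.png")
c(t,230,120,120,110,6,"pics/t_car.png")
c(s,150,225,80,110,5,"pics/s_br.png")
c(t,350,190,80,90,6,"pics/t_br.png")
E
```

```text
(no output)
```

View pics/s_car.png

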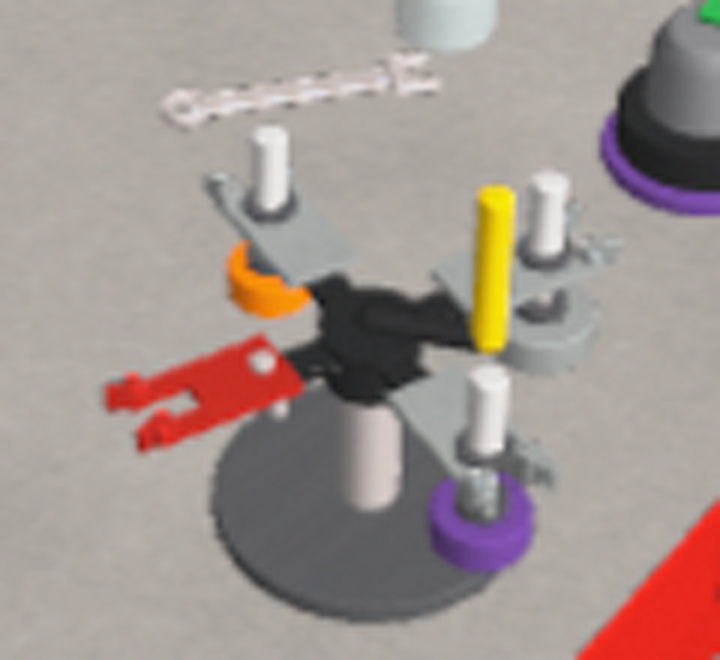

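View pics/t_car.png

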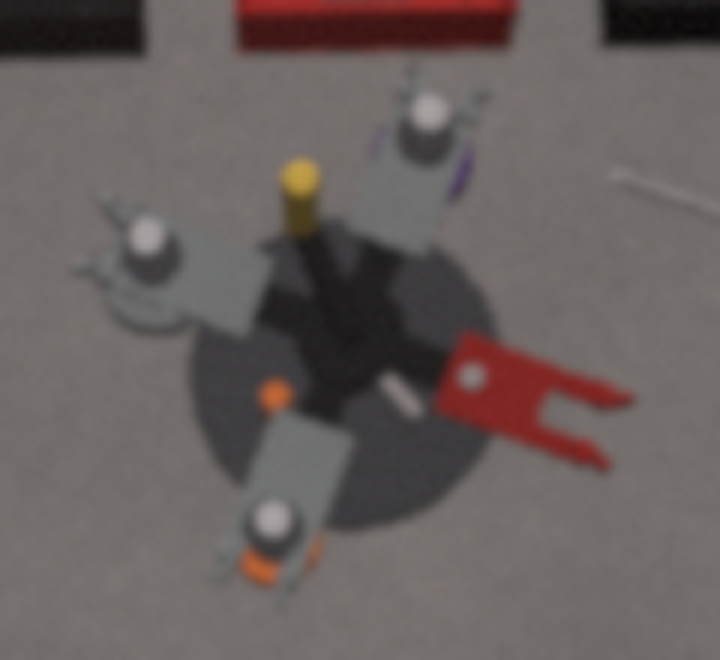

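View pics/s_br.png

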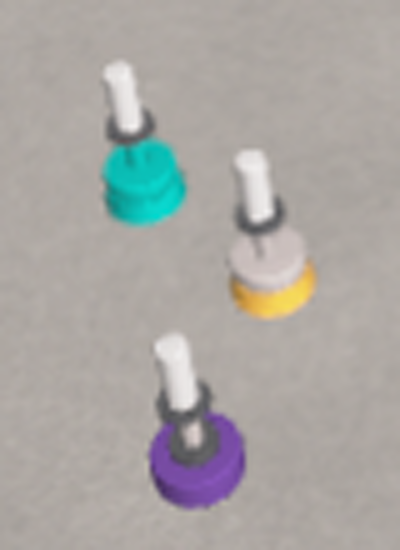

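View pics/t_br.png

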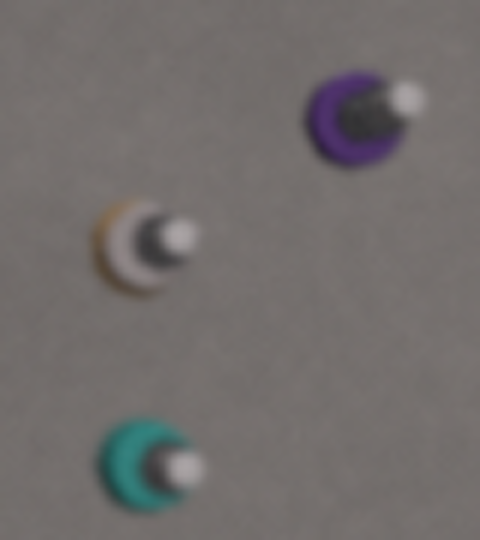

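```bash
python3 - <<'E'
from h import *
s=cv2.imread("pics/scene0.png");t=cv2.imread("pics/top0.png")
D={"scene":np.load("pics/scene0.npy"),"top":np.load("pics/top0.npy")}
I={"scene":s,"top":t}
C={n:cloud(n,D[n]) for n in D}
def blobs(n,mask,mn=8):
    k,l,st,ce=cv2.connectedComponentsWithStats(mask.astype(np.uint8))
    return [(ce[i].round(1),st[i],C[n][l==i]) for i in range(1,k) if st[i][4]>=mn]
def white(n):
    h=cv2.cvtColor(I[n],cv2.COLOR_BGR2HSV)
    Z=C[n][...,2]
    return (h[...,1]<40)&(h[...,2]>(150 if n=="top" else 185))&(Z>.05)&(Z<.25)
for n in D:
    print(n,"white")
    for c,st,P in blobs(n,white(n)):
        if P[:,1].min()>-.6 and P[:,0].min()>.35: print(c,st,P.mean(0).round(3),P.max(0).round(3))
    h=cv2.cvtColor(I[n],cv2.COLOR_BGR2HSV);Z=C[n][...,2]
    print("yellow")
    for c,st,P in blobs(n,(h[...,0]>20)&(h[...,0]<32)&(h[...,1]>150)&(Z>.1)): print(c,st,P.mean(0).round(3),P.max(0).round(3))
    print("red")
    for c,st,P in blobs(n,((h[...,0]<6)|(h[...,0]>174))&(h[...,1]>150)&(Z>.09)&(Z<.2)): print(c,st,P.mean(0).round(4),P.min(0).round(3),P.max(0).round(3))
    # base disc dark
E
```

```text
scene white
[352.4 150.4] [346 143  13  17 164] [0.525 0.547 0.082] [0.542 0.577 0.109]
[412.7 144.8] [407 142  13   8  27] [0.684 0.75  0.065] [0.7   0.787 0.074]
[399.4 147.7] [395 146  10   4  19] [0.649 0.703 0.062] [0.659 0.728 0.069]
[316.9 166.1] [311 164  12   4  16] [0.453 0.409 0.053] [0.466 0.434 0.059]
[285.2 196.9] [282 191   6  14  56] [0.559 0.077 0.167] [0.564 0.086 0.186]
[331.7 204.5] [329 198   6  14  57] [0.696 0.135 0.168] [0.702 0.159 0.186]
[321.8 237.2] [319 231   6  15  67] [ 0.753 -0.002  0.168] [0.76  0.008 0.186]
[174.4 243.5] [171 237   7  14  64] [ 0.374 -0.232  0.093] [ 0.381 -0.223  0.111]
[302.9 241.9] [301 238   5  10  40] [0.664 0.032 0.068] [0.669 0.04  0.087]
[200.6 261.2] [197 255   8  14  68] [ 0.49  -0.234  0.093] [ 0.496 -0.225  0.114]
[109.  300.2] [ 86 281  42  42 249] [ 0.458 -0.499  0.16 ] [ 0.506 -0.49   0.189]
[185.2 298.7] [181 292   8  15  79] [ 0.557 -0.353  0.094] [ 0.563 -0.343  0.11 ]
[126.8 330.7] [120 324  14  14  55] [ 0.488 -0.497  0.057] [ 0.545 -0.489  0.161]
[487.1 385.5] [484 384   6   4  11] [ 1.267 -0.068  0.051] [ 1.271 
[... 676 characters left out ...]
04   4   4  13] [ 0.555 -0.354  0.111] [ 0.56  -0.348  0.115]
[121.8 221.2] [114 218  14   8  63] [0.527 0.548 0.091] [0.539 0.575 0.106]
[379.6 228.6] [378 227   4   4  13] [ 0.488 -0.234  0.11 ] [ 0.493 -0.23   0.115]
[380.7 267.5] [379 266   4   4  14] [ 0.372 -0.233  0.11 ] [ 0.376 -0.228  0.118]
yellow
[279.6 150.6] [278 148   4   7  22] [0.703 0.061 0.23 ] [0.71  0.065 0.238]
red
[486.2   0.6] [483   0   8   3  14] [ 1.238  -0.6368  0.0945] [ 1.234 -0.648  0.09 ] [ 1.242 -0.624  0.104]
[315.4 185.5] [303 176  31  21 240] [ 0.618 -0.043  0.136] [ 0.585 -0.094  0.128] [ 0.647 -0.006  0.15 ]
[114.5 226.4] [111 223   8   8  49] [0.5091 0.5569 0.1299] [0.498 0.545 0.125] [0.52  0.568 0.136]
```

```bash
python3 - <<'E'
from h import *
f=lambda x,y,k,ox,oy:((x+.5)/k-.5+ox,(y+.5)/k-.5+oy)
top=[f(301,178,6,230,120),f(179,238,6,350,190),f(429,110,6,230,120),f(147,236,6,230,120),f(272,520,6,230,120)]
sc=[f(496,193,6,240,170),f(251,156,5,150,225),f(490,371,6,240,170),f(549,178,6,240,170),f(269,132,6,240,170)]
R=tri(sc,top);print(R.round(4))
for p,z in zip(top,[.232,.11,.184,.184,.184]): print(onz("top",[p],z).round(4))
hub=(R[2]+R[4])/2;print("hub",hub[:2])
for i in(0,2,3,4):
    d=R[i]-hub;print(np.hypot(*d[:2]),np.degrees(np.arctan2(d[1],d[0])))
# depth refined top face: brush
I=cv2.imread("pics/top0.png")
E
```

```text
[[ 0.7072  0.0611  0.2336  0.002 ]
 [ 0.4867 -0.2322  0.1123  0.0029]
 [ 0.7497 -0.0013  0.1881  0.0012]
 [ 0.6915  0.1349  0.1865  0.0019]
 [ 0.5542  0.0782  0.1857  0.0024]]
[[0.7068 0.0605 0.232 ]]
[[ 0.4859 -0.2338  0.11  ]]
[[ 0.7503 -0.0019  0.184 ]]
[[0.6913 0.1345 0.184 ]]
[[0.5535 0.0774 0.184 ]]
hub [0.65194889 0.03845189]
0.059706511233000144 22.318021937845817
0.10547350733125281 -22.128799246489713
0.10427512135489206 67.73106291660505
0.10547350733125281 157.8712007535103
```

>>> {"api": "carry_out", "payload": {"series": [[0,0,-0.04,0,0,0,0],[0,0,-0.08,0,0,0,0],[0,0,-0.12,0,0,0,0],[0,0,-0.12,0,0,0,0]]}}

```text
clock: 0.6
position: [0.1371, 0.6107, 0.3539]
tool_rot: [3.137, -0.0, 2.921]
force: [0.1, 0.1, -1.1]
grip_width: 0.0856
```

```bash
cat > go.py <<'E'
import sys,numpy as np
from workcell import telemetry
from scipy.spatial.transform import Rotation as R
def go(x,y,z,yawdeg):
    s=telemetry.observe(); p=s["position"]; r=R.from_euler("xyz",s["tool_rot"])
    t=R.from_euler("xyz",[np.pi,0,np.radians(yawdeg)])
    print("t",s["clock"],"pos",p.round(4),"rot",s["tool_rot"].round(4),"q",s["qpos"].round(2),"F",s["force"].round(1),"w",s["grip_width"].round(4))
    print("shift",(r.inv().apply(np.array([x,y,z])-p)).round(4),"turn",(r.inv()*t).as_rotvec().round(4))
if __name__=="__main__": go(*map(float,sys.argv[1:]))
E
python3 go.py 0.707 0.061 0.354 202.3
```

```text
Traceback (most recent call last):
  File "go.py", line 9, in <module>
    if __name__=="__main__": go(*map(float,sys.argv[1:]))
                             ~~^^^^^^^^^^^^^^^^^^^^^^^^^^
  File "go.py", line 7, in go
    print("t",s["clock"],"pos",p.round(4),"rot",s["tool_rot"].round(4),"q",s["qpos"].round(2),"F",s["force"].round(1),"w",s["grip_width"].round(4))
                                                                                                                          ^^^^^^^^^^^^^^^^^^^^^
AttributeError: 'float' object has no attribute 'round'
```

```bash
sed -i 's/s\["grip_width"\].round(4)/round(s["grip_width"],4)/' go.py
python3 go.py 0.707 0.061 0.354 202.3
```

```text
t 0.6 pos [0.1371 0.6107 0.3539] rot [ 3.1374e+00 -3.0000e-04  2.9206e+00] q [-1.43  0.43 -0.03  1.44  0.01  1.28 -0.11] F [ 0.1  0.1 -1.1] w 0.0856
shift [-0.6765 -0.4114 -0.002 ] turn [ 0.0041  0.0009 -0.6102]
```

>>> {"api": "carry_out", "payload": {"series": [[-0.03,-0.018,0,0,0,0,0],[-0.08,-0.049,0,0,0,0,0],[-0.13,-0.079,0,0,0,-0.05,0],[-0.18,-0.109,0,0,0,-0.1,0],[-0.23,-0.14,0,0,0,-0.15,0],[-0.28,-0.17,0,0,0,-0.2,0],[-0.33,-0.2,0,0,0,-0.25,0],[-0.38,-0.231,0,0,0,-0.3,0],[-0.43,-0.261,0,0,0,-0.35,0],[-0.48,-0.292,0,0,0,-0.4,0]]}}

```text
clock: 1.85
position: [0.5421, 0.2182, 0.3504]
tool_rot: [-3.141, -0.001, -2.96]
force: [-0.3, -0.0, -0.5]
grip_width: 0.0853
```

```bash
python3 go.py 0.707 0.061 0.354 202.3
```

```text
t 1.85 pos [0.5421 0.2182 0.3504] rot [-3.1412e+00 -1.1000e-03 -2.9604e+00] q [-0.58  0.36  0.14  1.56 -0.05  1.23  1.32] F [-0.3 -0.  -0.5] w 0.0853
shift [-0.1338 -0.1844 -0.0037] turn [-2.000e-04 -1.200e-03 -2.081e-01]
```

>>> {"api": "carry_out", "payload": {"series": [[-0.045,-0.06,0,0,0,-0.07,0],[-0.09,-0.12,0,0,0,-0.14,0],[-0.134,-0.184,0,0,0,-0.208,0],[-0.134,-0.184,0.04,0,0,-0.208,0],[-0.134,-0.184,0.08,0,0,-0.208,0],[-0.134,-0.184,0.08,0,0,-0.208,0]]}}

```text
clock: 2.6
position: [0.7043, 0.0623, 0.2675]
tool_rot: [3.14, -0.006, -2.755]
force: [0.4, -0.3, 1.9]
grip_width: 0.0855
```

```bash
python3 go.py 0.707 0.061 0.195 202.3
```

```text
t 2.6 pos [0.7043 0.0623 0.2675] rot [ 3.14   -0.0064 -2.7548] q [-0.25  0.64  0.14  1.31 -0.09  1.21  1.85] F [ 0.4 -0.3  1.9] w 0.0855
shift [-0.0024 -0.0024  0.0724] turn [ 0.0017 -0.0064 -0.0024]
```

Take a look from the scene camera before descending.

```bash
python3 - <<'E'
from h import *
p,d=imaging.grab_frame("scene"); cv2.imwrite("pics/s1.png",cv2.resize(p[110:280,220:400],None,fx=4,fy=4))
E
python3 go.py 0.707 0.061 0.195 202.3
```

```text
t 2.65 pos [0.7053 0.0629 0.2704] rot [ 3.1409e+00 -2.5000e-03 -2.7541e+00] q [-0.25  0.64  0.14  1.31 -0.09  1.21  1.85] F [0.7 0.9 0.9] w 0.0851
shift [-0.001  -0.0024  0.0754] turn [ 0.0007 -0.0025 -0.0018]
```

View pics/s1.png

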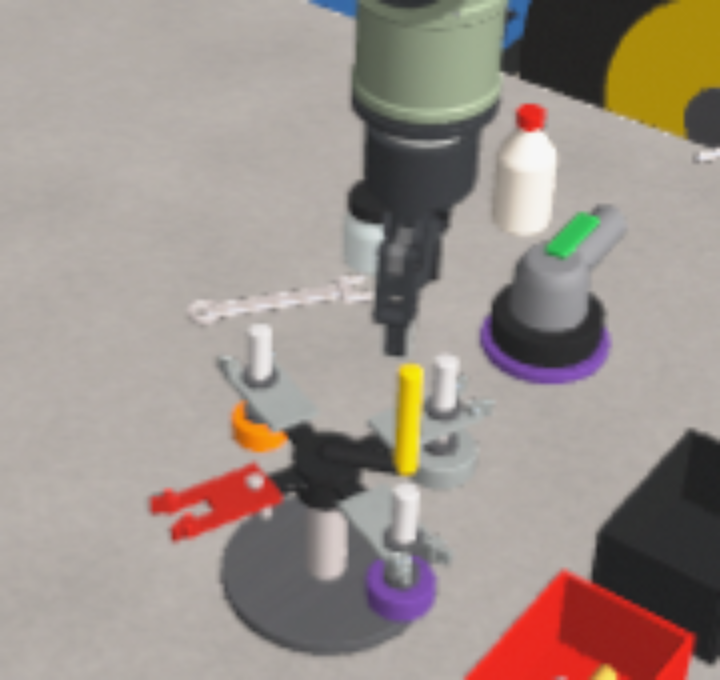

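>>> {"api": "carry_out", "payload": {"series": [[0,-0.001,0.025,0,0,0,0],[0,-0.002,0.05,0,0,0,0],[0,-0.002,0.075,0,0,0,0],[0,-0.002,0.075,0,0,0,100],[0,-0.002,0.075,0,0,0,183],[0,-0.002,0.075,0,0,0,183],[0,-0.002,0.075,0,0,0,183],[0,-0.002,0.075,0,0,0,183]], "force": 20}}

```text
clock: 3.65
position: [0.7068, 0.0607, 0.1967]
tool_rot: [-3.141, 0.0, -2.754]
force: [-0.3, -0.1, -0.3]
grip_width: 0.0241
```

```bash
python3 go.py 0.707 0.061 0.195 202.3
```

```text
t 3.65 pos [0.7068 0.0607 0.1967] rot [-3.1415e+00  3.0000e-04 -2.7544e+00] q [-0.25  0.7   0.13  1.39 -0.1   1.06  1.86] F [-0.3 -0.1 -0.3] w 0.0241
shift [-0.0003  0.0002  0.0017] turn [-0.0001  0.0003 -0.0021]
```

>>> {"api": "carry_out", "payload": {"series": [[0.0002,-0.0052,0,0,0,0.087,183],[0.0009,-0.0104,0,0,0,0.175,183],[0.002,-0.0155,0,0,0,0.262,183],[0.0036,-0.0205,0,0,0,0.349,183],[0.0056,-0.0254,0,0,0,0.436,183],[0.008,-0.03,0,0,0,0.524,183],[0.0109,-0.0344,0,0,0,0.611,183],[0.014,-0.0386,0,0,0,0.698,183],[0.0176,-0.0424,0,0,0,0.785,183],[0.0214,-0.046,0,0,0,0.873,183]]}}

```text
clock: 4.9
position: [0.7042, 0.0109, 0.1964]
tool_rot: [3.141, -0.001, 2.654]
force: [-0.1, 3.8, 0.1]
grip_width: 0.024
```

```bash
python3 go.py 0.707 0.061 0.195 152.3; python3 - <<'E'
from h import *
p,d=imaging.grab_frame("scene"); cv2.imwrite("pics/s2.png",cv2.resize(p[110:280,220:400],None,fx=4,fy=4))
E
```

```text
t 4.9 pos [0.7042 0.0109 0.1964] rot [ 3.1406e+00 -6.0000e-04  2.6536e+00] q [-0.3   0.71  0.35  1.41 -0.26  1.06  1.18] F [-0.1  3.8  0.1] w 0.024
shift [0.021  0.0456 0.0015] turn [ 0.001  -0.0006 -0.0045]
```

View pics/s2.png

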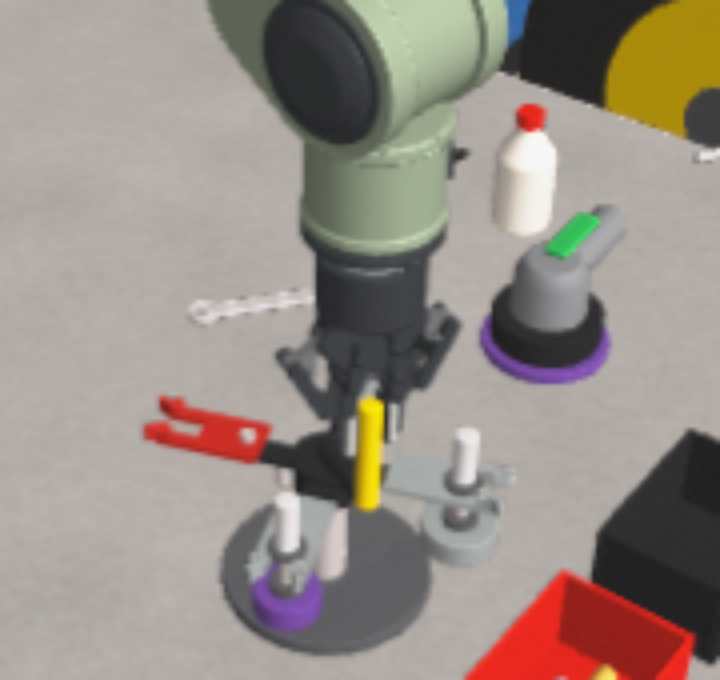

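>>> {"api": "carry_out", "payload": {"series": [[0,-0.0021,0,0,0,0.035,183],[0.0001,-0.0042,0,0,0,0.07,183],[0.0003,-0.0063,0,0,0,0.105,183],[0.0006,-0.0083,0,0,0,0.14,183],[0.0009,-0.0104,0,0,0,0.175,183]]}}

```text
clock: 5.58
position: [0.6985, 0.0012, 0.1963]
tool_rot: [3.142, 0.0, 2.479]
force: [0.4, 3.7, 0.6]
grip_width: 0.0238
```

>>> {"api": "carry_out", "payload": {"series": [[0,-0.001,0,0,0,0.017,183],[0,-0.0021,0,0,0,0.035,183],[0.0001,-0.0031,0,0,0,0.052,183],[0.0001,-0.0042,0,0,0,0.07,183]]}}

```text
clock: 6.08
position: [0.6959, -0.002, 0.1963]
tool_rot: [3.142, -0.0, 2.41]
force: [0.9, 4.4, 0.3]
grip_width: 0.0244
```

>>> {"api": "carry_out", "payload": {"series": [[0,-0.001,0,0,0,0.017,183],[0,-0.0021,0,0,0,0.035,183],[0,-0.0021,0,0,0,0.035,183]]}}

```text
clock: 6.45
position: [0.6944, -0.0038, 0.1963]
tool_rot: [-3.141, 0.0, 2.375]
force: [0.1, 1.3, 0.7]
grip_width: 0.0241
```

>>> {"api": "carry_out", "payload": {"series": [[0,-0.001,0,0,0,0.017,183],[0,-0.0021,0,0,0,0.035,183],[0.0001,-0.0031,0,0,0,0.052,183]]}}

```text
clock: 6.82
position: [0.6923, -0.0058, 0.1963]
tool_rot: [3.142, 0.0, 2.323]
force: [1.3, 3.0, -0.1]
grip_width: 0.0242
```

>>> {"api": "carry_out", "payload": {"series": [[0,-0.001,0,0,0,0.017,183],[0,-0.0021,0,0,0,0.035,183],[0.0001,-0.0031,0,0,0,0.052,183]]}}

```text
clock: 7.2
position: [0.6899, -0.0078, 0.1963]
tool_rot: [-3.142, 0.0, 2.271]
force: [0.9, 3.2, -0.5]
grip_width: 0.0237
```

```bash
python3 - <<'E'
from h import *
p,d=imaging.grab_frame("scene"); cv2.imwrite("pics/s3.png",cv2.resize(p[110:280,220:400],None,fx=4,fy=4))
p,d=imaging.grab_frame("top"); cv2.imwrite("pics/t3.png",cv2.resize(p[110:250,230:360],None,fx=5,fy=5,interpolation=cv2.INTER_CUBIC))
E
```

```text
(no output)
```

View pics/s3.png

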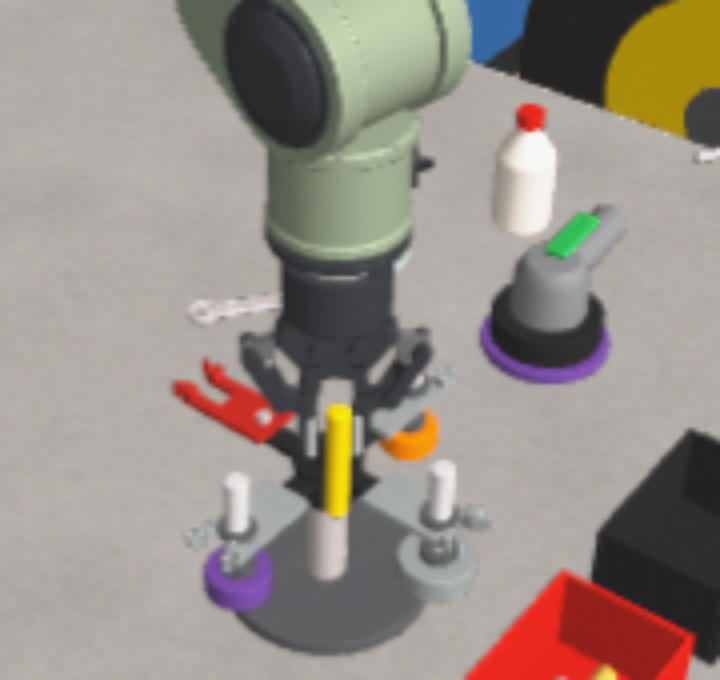

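View pics/t3.png

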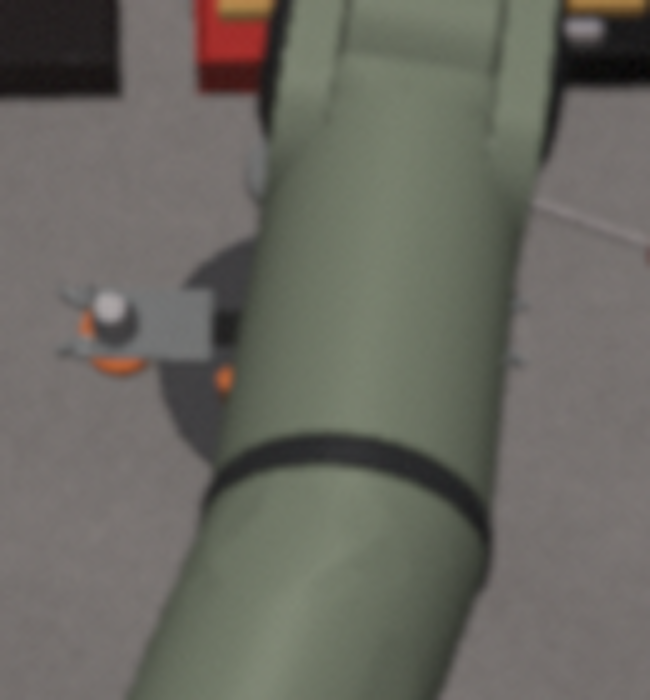

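>>> {"api": "carry_out", "payload": {"series": [[0,-0.001,0,0,0,0.017,183],[0,-0.0021,0,0,0,0.035,183]]}}

```text
clock: 7.55
position: [0.6883, -0.0091, 0.1963]
tool_rot: [3.141, -0.0, 2.236]
force: [1.8, 3.3, -0.5]
grip_width: 0.0241
```

>>> {"api": "carry_out", "payload": {"series": [[0,-0.001,0,0,0,0.017,183],[0,-0.0021,0,0,0,0.035,183]]}}

```text
clock: 7.8
position: [0.6866, -0.0104, 0.1963]
tool_rot: [3.142, -0.0, 2.201]
force: [1.2, 4.5, -0.4]
grip_width: 0.0238
```

>>> {"api": "carry_out", "payload": {"series": [[0,-0.001,0,0,0,0.017,183],[0,-0.0021,0,0,0,0.035,183]]}}

```text
clock: 8.05
position: [0.685, -0.0116, 0.1963]
tool_rot: [3.142, 0.0, 2.166]
force: [3.2, 5.8, -0.8]
grip_width: 0.0239
```

>>> {"api": "carry_out", "payload": {"series": [[0,-0.0007,0,0,0,0.012,183],[0,-0.0007,0,0,0,0.012,183]]}}

```text
clock: 8.3
position: [0.6849, -0.0115, 0.1963]
tool_rot: [3.14, 0.0, 2.154]
force: [5.0, 5.2, -2.1]
grip_width: 0.0239
```

>>> {"api": "carry_out", "payload": {"series": [[0,-0.001,0,0,0,0.012,183],[0,-0.001,0,0,0,0.012,183]]}}

```text
clock: 8.55
position: [0.6847, -0.0114, 0.1963]
tool_rot: [3.139, 0.0, 2.143]
force: [10.7, 7.7, -5.3]
grip_width: 0.0239
```

>>> {"api": "carry_out", "payload": {"series": [[0,0.002,0,0,0,0,183],[0,0.004,0,0,0,0,183],[0,0.004,0,0,0,0,183]]}}

```text
clock: 8.93
position: [0.6869, -0.0108, 0.1962]
tool_rot: [-3.141, 0.0, 2.142]
force: [-0.9, 0.2, -1.3]
grip_width: 0.0242
```

>>> {"api": "carry_out", "payload": {"series": [[0,0.004,0,0,0,0,140],[0,0.004,0,0,0,0,60],[0,0.004,0,0,0,0,0],[0,0.004,-0.03,0,0,0,0],[0,0.004,-0.08,0,0,0,0],[0,0.004,-0.13,0,0,0,0],[0,0.004,-0.13,0,0,0,0]]}}

```text
clock: 9.8
position: [0.6915, -0.0088, 0.3303]
tool_rot: [3.136, 0.003, 2.142]
force: [0.8, -0.1, 0.0]
grip_width: 0.0855
```

```bash
python3 go.py 0.486 -0.233 0.32 90
```

```text
t 9.8 pos [ 0.6915 -0.0088  0.3303] rot [3.1365e+00 3.1000e-03 2.1425e+00] q [-0.37  0.61  0.53  1.3  -0.31  1.31  0.73] F [ 0.8 -0.1  0. ] w 0.0855
shift [-0.0773 -0.2942  0.0091] turn [0.0059 0.0015 0.5717]
```

>>> {"api": "carry_out", "payload": {"series": [[-0.012,-0.045,0,0,0,0.1,0],[-0.026,-0.1,0,0,0,0.2,0],[-0.041,-0.155,0,0,0,0.3,0],[-0.055,-0.21,0,0,0,0.42,0],[-0.069,-0.262,0,0,0,0.53,0],[-0.077,-0.294,0.009,0,0,0.572,0],[-0.077,-0.294,0.009,0,0,0.572,0]]}}

```text
clock: 10.68
position: [0.4828, -0.2337, 0.3167]
tool_rot: [-3.141, -0.0, 1.567]
force: [1.0, 0.4, -0.1]
grip_width: 0.0852
```

```bash
python3 - <<'E'
from h import *
p,d=imaging.grab_frame("scene"); cv2.imwrite("pics/scene4.png",p);np.save("pics/scene4.npy",d); cv2.imwrite("pics/s4.png",cv2.resize(p[180:280,230:350],None,fx=6,fy=6,interpolation=cv2.INTER_CUBIC))
p,d=imaging.grab_frame("top"); cv2.imwrite("pics/top4.png",p);np.save("pics/top4.npy",d);cv2.imwrite("pics/t4.png",cv2.resize(p[120:230,230:350],None,fx=6,fy=6,interpolation=cv2.INTER_CUBIC))
E
python3 go.py 0.486 -0.233 0.32 90
```

```text
t 10.775 pos [ 0.485  -0.2317  0.317 ] rot [-3.1413e+00 -3.0000e-04  1.5712e+00] q [-0.22  0.37  0.75  1.75 -0.28  1.13  0.62] F [ 0.6 -0.5  0. ] w 0.0856
shift [-0.0013  0.001  -0.003 ] turn [-0.0003 -0.0003  0.0005]
```

View pics/s4.png

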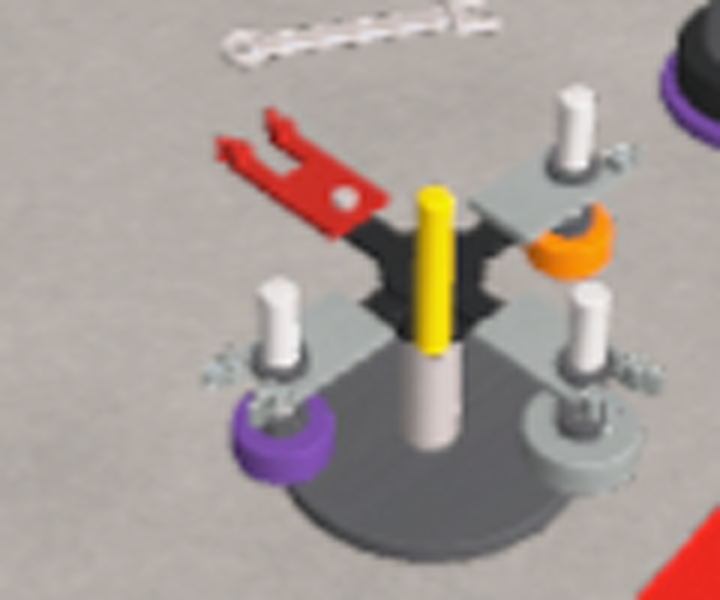

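View pics/t4.png

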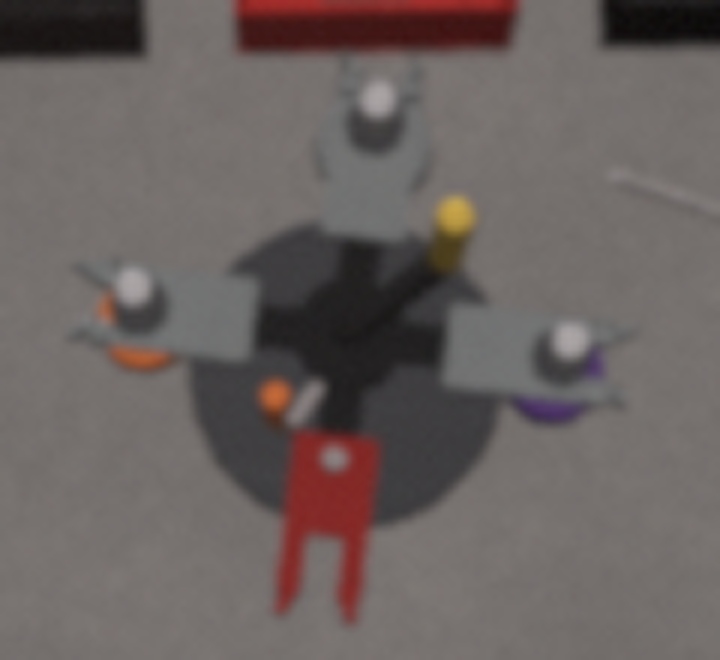

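View pics/scene4.png

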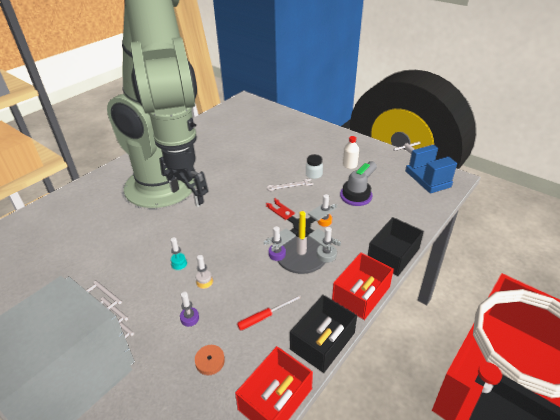

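```bash
python3 - <<'E'
from h import *
f=lambda x,y,k,ox,oy:((x+.5)/k-.5+ox,(y+.5)/k-.5+oy)
T=lambda x,y:f(x,y,6,230,120)
S=lambda x,y:f(x,y,6,230,180)
# post, orange, silver, purple
top=[T(455,213),T(134,286),T(377,98),T(571,340)]
sc=[S(435,193),S(577,95),S(590,290),S(280,286)]
R=tri(sc,top);print(R.round(4))
hub=(R[1]+R[3])/2;print("hub",hub[:3])
for i in range(4):
    d=R[i]-hub;print(np.hypot(*d[:2]),np.degrees(np.arctan2(d[1],d[0])))
# fork points at z=.134
for nm,p,z in [("endL",T(303,534),.134),("endR",T(341,538),.134),("tipL",T(283,612),.136),("tipR",T(350,622),.136),("inL",T(292,432),.134),("inR",T(381,440),.134)]:
    w=onz("top",[p],z)[0]; print(nm,w.round(4))
# scene
for nm,p,z in [("end mid",S(288,174),.134),("endL(img)",S(272,176),.134),("end R",S(300,165),.134),("tipA",S(222,142),.142),("tipB",S(270,114),.142)]:
    print(nm,onz("scene",[p],z)[0].round(4))
E
```

```text
[[ 6.886e-01 -9.800e-03  2.348e-01  6.000e-04]
 [ 6.675e-01  1.415e-01  1.856e-01  1.700e-03]
 [ 7.560e-01  2.330e-02  1.870e-01  5.000e-04]
 [ 6.375e-01 -6.530e-02  1.872e-01  3.100e-03]]
hub [0.65250324 0.03810225 0.18638202]
0.05995012159544809 -53.03653616830017
0.10447839160032239 81.74344921859988
0.10459207596221444 -8.160033166273141
0.10447839160032239 -98.25655078140012
endL [0.5518 0.0628 0.134 ]
endR [0.5494 0.0442 0.134 ]
tipL [0.5135 0.0734 0.136 ]
tipR [0.5079 0.0408 0.136 ]
inL [0.6023 0.0672 0.134 ]
inR [0.5975 0.0235 0.134 ]
end mid [0.5508 0.0487 0.134 ]
endL(img) [0.5451 0.0423 0.134 ]
end R [0.5512 0.0582 0.134 ]
tipA [0.5126 0.0404 0.142 ]
tipB [0.518 0.074 0.142]
```

```bash
python3 - <<'E'
import cv2
p=cv2.imread("pics/top4.png"); cv2.imwrite("pics/t4b.png",cv2.resize(p[185:230,265:310],None,fx=12,fy=12,interpolation=cv2.INTER_CUBIC))
p=cv2.imread("pics/scene4.png"); cv2.imwrite("pics/s4b.png",cv2.resize(p[190:230,260:305],None,fx=12,fy=12,interpolation=cv2.INTER_CUBIC))
E
```

```text
(no output)
```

View pics/t4b.png

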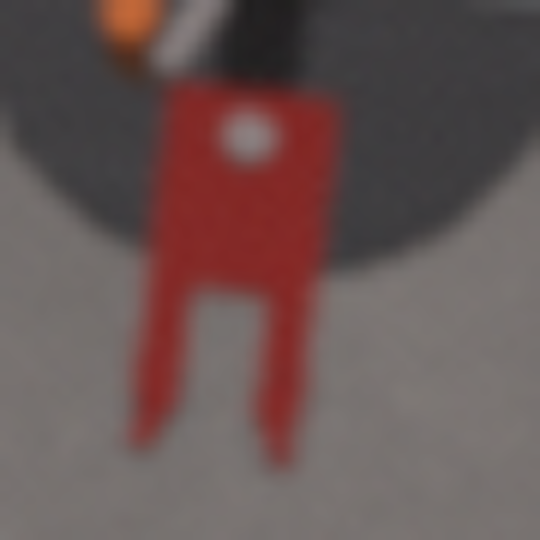

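View pics/s4b.png

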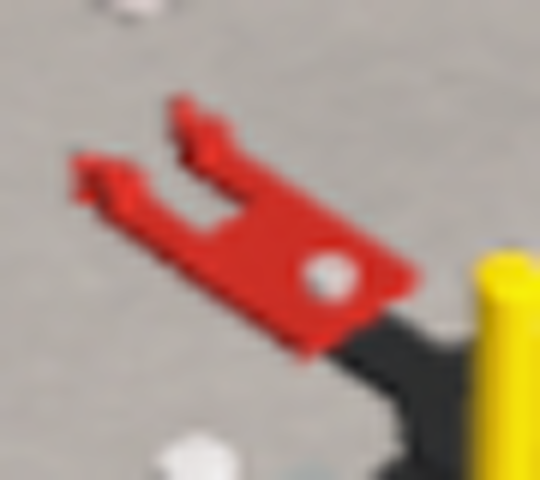

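>>> {"api": "carry_out", "payload": {"series": [[-0.001,0.001,0.05,0,0,0,0],[-0.001,0.001,0.1,0,0,0,0],[-0.001,0.001,0.15,0,0,0,0],[-0.001,0.001,0.2,0,0,0,0],[-0.001,0.001,0.23,0,0,0,0],[-0.001,0.001,0.242,0,0,0,0],[-0.001,0.001,0.242,0,0,0,0]]}}

```text
clock: 11.65
position: [0.4861, -0.2328, 0.0752]
tool_rot: [-3.141, -0.0, 1.571]
force: [0.2, -1.1, 0.0]
grip_width: 0.0856
```

```bash
python3 go.py 0.4863 -0.233 0.075 90;python3 - <<'E'
from h import *
a=[]
for n,(x,y,w,h) in (("scene",(140,190,120,130)),("top",(320,170,120,120))):
    p,d=imaging.grab_frame(n); a.append(cv2.resize(p[y:y+h,x:x+w],(390,390),interpolation=cv2.INTER_CUBIC))
cv2.imwrite("pics/b5.png",np.hstack(a))
E
```

```text
t 11.65 pos [ 0.4861 -0.2328  0.0752] rot [-3.1411e+00 -2.0000e-04  1.5715e+00] q [-0.03  0.68  0.51  1.97 -0.55  0.63  0.85] F [ 0.2 -1.1  0. ] w 0.0856
shift [-0.0002  0.0002  0.0002] turn [-0.0005 -0.0002  0.0007]
```

View pics/b5.png

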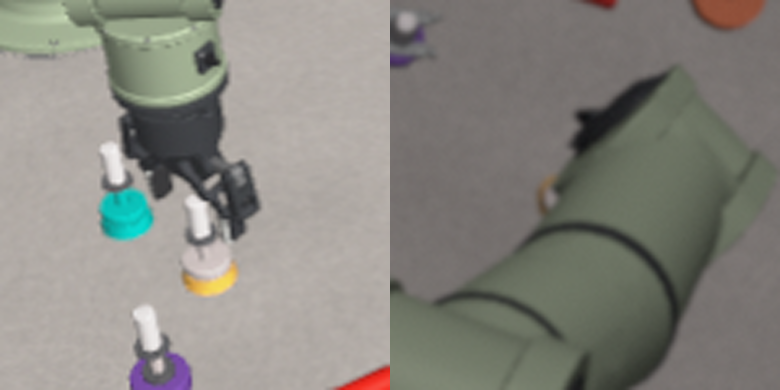

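>>> {"api": "carry_out", "payload": {"series": [[0,0,0,0,0,0,120],[0,0,0,0,0,0,180],[0,0,0,0,0,0,230],[0,0,0,0,0,0,230],[0,0,0,0,0,0,230],[0,0,0,0,0,0,230]], "force": 30}}

```text
clock: 12.5
position: [0.4859, -0.2332, 0.0755]
tool_rot: [3.141, -0.0, 1.571]
force: [-0.1, 0.7, 6.6]
grip_width: 0.0171
```

>>> {"api": "carry_out", "payload": {"series": [[0,0,-0.02,0,0,0,230],[0,0,-0.06,0,0,0,230],[0,0,-0.12,0,0,0,230],[0,0,-0.15,0,0,0,230],[0,0,-0.15,0,0,0,230]]}}

```text
clock: 13.12
position: [0.4865, -0.2333, 0.2269]
tool_rot: [3.139, 0.0, 1.571]
force: [0.6, -0.6, -3.7]
grip_width: 0.0172
```

```bash
python3 go.py 0.440 0.0687 0.22 81.8;python3 - <<'E'
from h import *
p,d=imaging.grab_frame("scene"); cv2.imwrite("pics/scene6.png",p)
cv2.imwrite("pics/s6.png",cv2.resize(p[170:290,140:240],None,fx=5,fy=5,interpolation=cv2.INTER_CUBIC))
E
```

```text
t 13.125 pos [ 0.4865 -0.2333  0.2269] rot [3.1386e+00 5.0000e-04 1.5711e+00] q [-0.17  0.48  0.7   1.86 -0.38  0.94  0.7 ] F [ 0.6 -0.6 -3.7] w 0.0172
shift [ 0.302  -0.0464  0.0066] turn [0.0031 0.0003 0.1434]
```

View pics/s6.png

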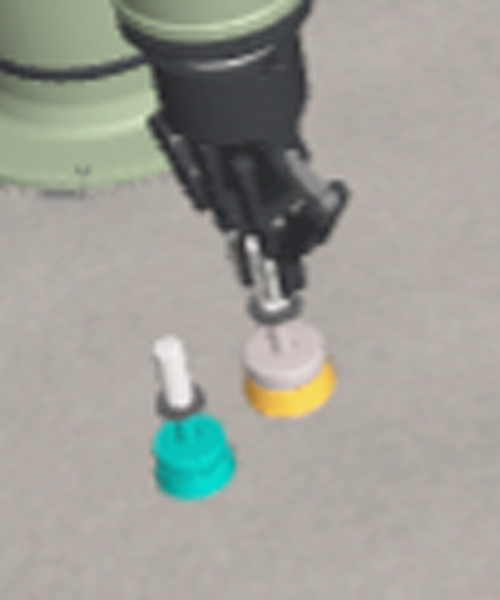

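>>> {"api": "carry_out", "payload": {"series": [[0.03,-0.003,0,0,0,0.02,230],[0.08,-0.008,0,0,0,0.05,230],[0.13,-0.013,0,0,0,0.08,230],[0.18,-0.018,0,0,0,0.1,230],[0.23,-0.022,0.015,0,0,0.12,230],[0.27,-0.025,0.03,0,0,0.143,230],[0.299,-0.027,0.05,0,0,0.143,230],[0.299,-0.027,0.065,0,0,0.143,230],[0.299,-0.027,0.065,0,0,0.143,230],[0.299,-0.027,0.065,0,0,0.143,230]]}}

```text
clock: 14.42
position: [0.4589, 0.0647, 0.1604]
tool_rot: [-3.142, 0.0, 1.426]
force: [0.2, -0.2, -0.9]
grip_width: 0.0174
```

```bash
python3 go.py 0.4595 0.0659 0.162 81.8;python3 - <<'E'
from h import *
p,d=imaging.grab_frame("scene"); cv2.imwrite("pics/scene7.png",p);np.save("pics/scene7.npy",d)
cv2.imwrite("pics/s7.png",cv2.resize(p[150:270,220:320],None,fx=6,fy=6,interpolation=cv2.INTER_CUBIC)[:600])
p,d=imaging.grab_frame("top"); cv2.imwrite("pics/top7.png",p)
cv2.imwrite("pics/t7.png",cv2.resize(p[160:260,240:340],None,fx=6,fy=6,interpolation=cv2.INTER_CUBIC))
E
```

```text
t 14.425 pos [0.4589 0.0647 0.1604] rot [-3.1416e+00  5.0000e-04  1.4260e+00] q [-0.79  0.46  0.68  2.11 -0.44  0.72  0.04] F [ 0.2 -0.2 -0.9] w 0.0174
shift [ 0.0012  0.0004 -0.0016] turn [-0.      0.0005 -0.0017]
```

View pics/s7.png

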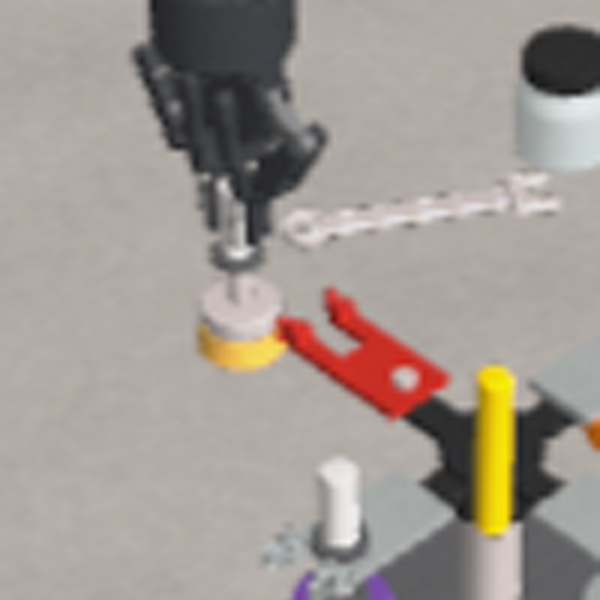

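View pics/t7.png

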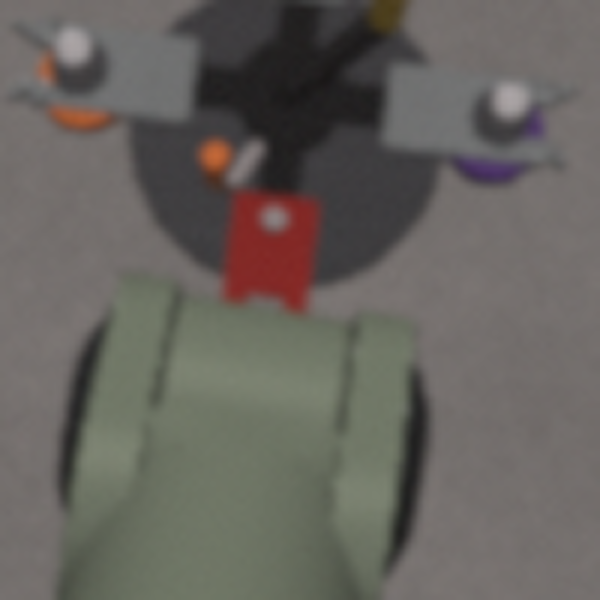

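```bash
python3 - <<'E'
from h import *
p=cv2.imread("pics/scene7.png")
q=cv2.resize(p[180:215,245:275],None,fx=16,fy=16,interpolation=cv2.INTER_CUBIC)
for z,r,c in((.1499,.015,(0,255,0)),(.1449,.015,(0,255,255)),(.1149,.026,(255,0,0))):
    a=np.linspace(0,2*np.pi,60)
    P=np.c_[.4589+r*np.cos(a),.0647+r*np.sin(a),0*a+z]
    u=((proj("scene",P)-[245,180]+.5)*16-.5).astype(int)
    cv2.polylines(q,[u],True,c,1)
cv2.imwrite("pics/s7o.png",q)
E
```

```text
(no output)
```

View pics/s7o.png

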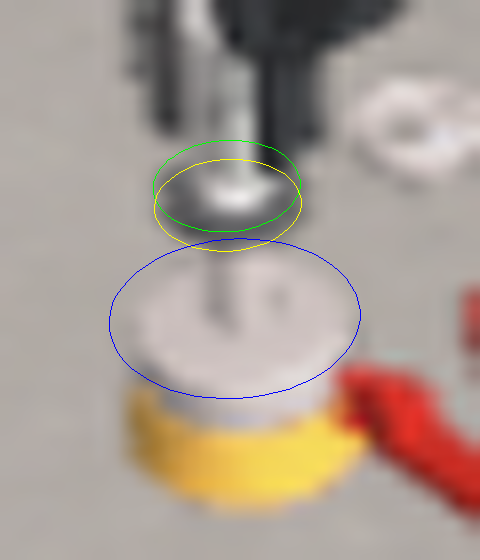

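>>> {"api": "carry_out", "payload": {"series": [[0.001,0.01,-0.003,0,0,0,230],[0.001,0.025,-0.003,0,0,0,230],[0.001,0.038,-0.003,0,0,0,230],[0.001,0.038,-0.003,0,0,0,230]]}}

```text
clock: 15.02
position: [0.4976, 0.0609, 0.1631]
tool_rot: [3.141, 0.001, 1.427]
force: [-0.4, -0.5, -2.6]
grip_width: 0.0173
```

```bash
cat > lat.py <<'E'
from h import *
from workcell import telemetry
s=telemetry.observe();d=s["position"][:2]-[.6525,.0381];u=np.array([np.cos(np.radians(171.8)),np.sin(np.radians(171.8))])
print(s["clock"],s["position"].round(4),"out",(d@u).round(4),"lat",(u[0]*d[1]-u[1]*d[0]).round(4),"rot",s["tool_rot"].round(3),"F in,lat(CCW+),z",(-(s["force"][:2]@u)).round(2),(u[0]*s["force"][1]-u[1]*s["force"][0]).round(2),s["force"][2].round(2),"w",s["grip_width"])
E
python3 lat.py; python3 - <<'E'
from h import *
p,d=imaging.grab_frame("scene"); cv2.imwrite("pics/scene8.png",p)
cv2.imwrite("pics/s8.png",cv2.resize(p[170:240,240:320],None,fx=9,fy=9,interpolation=cv2.INTER_CUBIC))
E
python3 lat.py
```

```text
15.025 [0.4976 0.0609 0.1631] out 0.1566 lat -0.0005 rot [3.141e+00 1.000e-03 1.427e+00] F in,lat(CCW+),z -0.36 0.57 -2.61 w 0.01731297790991556
15.075 [0.4968 0.061  0.1631] out 0.1573 lat -0.0005 rot [-3.141e+00  1.000e-03  1.427e+00] F in,lat(CCW+),z -0.34 -0.44 -1.64 w 0.016672926107766134
```

View pics/s8.png

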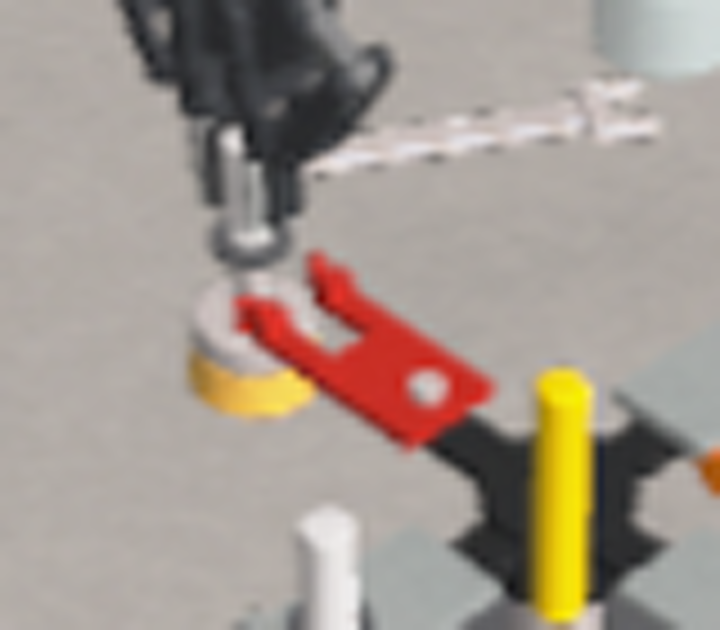

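```bash
python3 - <<'E'
from h import *
f=lambda x,y:((x+.5)/9-.5+240,(y+.5)/9-.5+170)
u=np.array([np.cos(np.radians(171.8)),np.sin(np.radians(171.8))])
def L(w): d=w[:2]-[.6525,.0381]; return (d@u).round(4),(u[0]*d[1]-u[1]*d[0]).round(4)
for nm,p,z in[("tipN",f(243,315),.138),("tipF",f(316,262),.138),("collar",f(251,240),.1505),("slotendN",f(330,355),.134),("slotendF",f(363,338),.134)]:
    print(nm,L(onz("scene",[p],z)[0]))
E
```

```text
tipN (np.float64(0.1377), np.float64(0.019))
tipF (np.float64(0.1414), np.float64(-0.0195))
collar (np.float64(0.1553), np.float64(-0.0012))
slotendN (np.float64(0.1037), np.float64(0.0085))
slotendF (np.float64(0.1023), np.float64(-0.0061))
```

>>> {"api": "carry_out", "payload": {"series": [[-0.001,0.008,0,0,0,0,230],[-0.001,0.016,0,0,0,0,230],[-0.001,0.024,0,0,0,0,230],[-0.001,0.032,0,0,0,0,230],[-0.001,0.036,0,0,0,0,230],[-0.001,0.036,0,0,0,0,230]]}}

```text
clock: 15.82
position: [0.5322, 0.0552, 0.1632]
tool_rot: [-3.141, 0.0, 1.428]
force: [-0.2, 0.0, -2.7]
grip_width: 0.0173
```

```bash
python3 lat.py; python3 - <<'E'
from h import *
p,d=imaging.grab_frame("scene"); cv2.imwrite("pics/scene9.png",p)
cv2.imwrite("pics/s9.png",cv2.resize(p[170:240,240:320],None,fx=9,fy=9,interpolation=cv2.INTER_CUBIC))
E
python3 lat.py
```

```text
15.825 [0.5322 0.0552 0.1632] out 0.1216 lat 0.0002 rot [-3.141  0.     1.428] F in,lat(CCW+),z -0.17 0.0 -2.74 w 0.01731245698831693
15.875 [0.5319 0.0553 0.1632] out 0.1218 lat 0.0002 rot [-3.141  0.     1.428] F in,lat(CCW+),z 0.11 -1.14 -2.88 w 0.017276263011068483
```

View pics/s9.png

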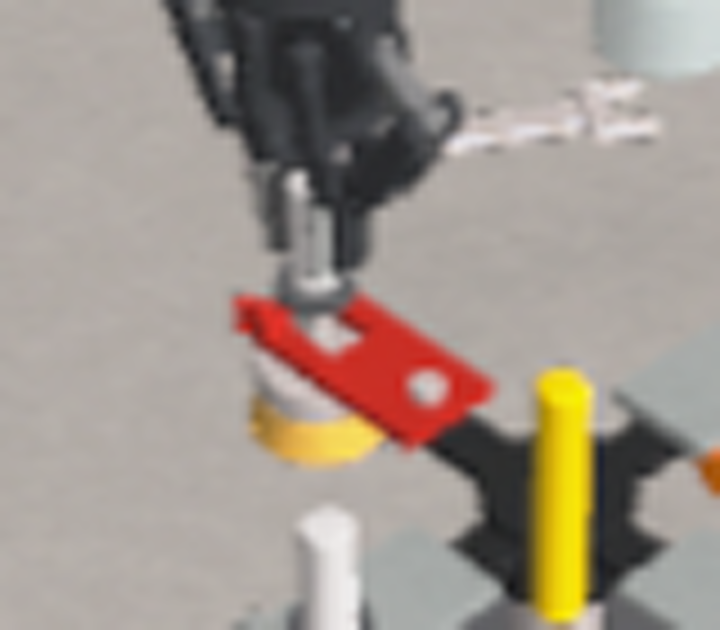

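>>> {"api": "carry_out", "payload": {"series": [[0,0.002,0,0,0,0,230],[0,0.004,0,0,0,0,230],[0,0.006,0,0,0,0,230],[0,0.006,0,0,0,0,230]]}}

```text
clock: 16.38
position: [0.5381, 0.0544, 0.1633]
tool_rot: [3.142, 0.0, 1.428]
force: [-0.0, 0.5, -2.9]
grip_width: 0.0173
```

```bash
python3 lat.py
```

```text
16.375 [0.5381 0.0544 0.1633] out 0.1156 lat 0.0002 rot [3.142 0.    1.428] F in,lat(CCW+),z -0.1 -0.47 -2.9 w 0.017274066761393266
```

>>> {"api": "carry_out", "payload": {"series": [[0,0.0015,0,0,0,0,230],[0,0.003,0,0,0,0,230],[0,0.003,0,0,0,0,230]]}}

```text
clock: 16.75
position: [0.5411, 0.054, 0.1633]
tool_rot: [3.142, 0.0, 1.428]
force: [0.4, 1.1, -2.8]
grip_width: 0.0174
```

```bash
python3 lat.py
```

```text
16.75 [0.5411 0.054  0.1633] out 0.1126 lat 0.0002 rot [3.142 0.    1.428] F in,lat(CCW+),z 0.28 -1.12 -2.75 w 0.01742339386873936
```

>>> {"api": "carry_out", "payload": {"series": [[0,0.001,0,0,0,0,230],[0,0.002,0,0,0,0,230],[0,0.002,0,0,0,0,230]]}}

```text
clock: 17.12
position: [0.543, 0.0537, 0.1633]
tool_rot: [3.142, 0.0, 1.428]
force: [0.0, 0.0, -2.5]
grip_width: 0.0168
```

```bash
python3 lat.py
```

```text
17.125 [0.543  0.0537 0.1633] out 0.1106 lat 0.0002 rot [3.142 0.    1.428] F in,lat(CCW+),z 0.01 -0.04 -2.49 w 0.016835652456710117
```

>>> {"api": "carry_out", "payload": {"series": [[0,0.001,0,0,0,0,230],[0,0.0015,0,0,0,0,230],[0,0.0015,0,0,0,0,230]]}}

```text
clock: 17.5
position: [0.5443, 0.0535, 0.1633]
tool_rot: [-3.141, 0.0, 1.428]
force: [-0.7, 0.2, -2.0]
grip_width: 0.0169
```

```bash
python3 lat.py
```

```text
17.5 [0.5443 0.0535 0.1633] out 0.1093 lat 0.0002 rot [-3.141  0.     1.428] F in,lat(CCW+),z -0.68 -0.1 -2.0 w 0.016934386481362897
```

>>> {"api": "carry_out", "payload": {"series": [[0,0.0005,0,0,0,0,230],[0,0.001,0,0,0,0,230],[0,0.001,0,0,0,0,230]]}}

```text
clock: 17.88
position: [0.5448, 0.0535, 0.1631]
tool_rot: [-3.14, 0.0, 1.428]
force: [-5.5, 0.6, -1.4]
grip_width: 0.0173
```

```bash
python3 lat.py
```

```text
17.875 [0.5448 0.0535 0.1631] out 0.1088 lat 0.0001 rot [-3.14   0.     1.428] F in,lat(CCW+),z -5.55 0.23 -1.39 w 0.01732119889970542
```

>>> {"api": "carry_out", "payload": {"series": [[0,-0.001,0,0,0,0,230],[0,-0.002,0,0,0,0,230],[0,-0.002,0,0,0,0,230]]}}

```text
clock: 18.25
position: [0.5437, 0.0536, 0.1635]
tool_rot: [3.141, -0.0, 1.428]
force: [-0.5, 0.4, -2.3]
grip_width: 0.0172
```

```bash
python3 lat.py
```

```text
18.25 [0.5437 0.0536 0.1635] out 0.1099 lat 0.0001 rot [ 3.141 -0.     1.428] F in,lat(CCW+),z -0.56 -0.31 -2.34 w 0.01724116677810038
```

>>> {"api": "carry_out", "payload": {"series": [[0,0,0.003,0,0,0,230],[0,0,0.006,0,0,0,230],[0,0,0.009,0,0,0,230],[0,0,0.009,0,0,0,230]]}}

```text
clock: 18.75
position: [0.5433, 0.0536, 0.154]
tool_rot: [-3.141, 0.0, 1.428]
force: [-0.1, -0.4, -2.2]
grip_width: 0.0172
```

```bash
python3 lat.py
```

```text
18.75 [0.5433 0.0536 0.154 ] out 0.1103 lat 0.0002 rot [-3.141  0.     1.428] F in,lat(CCW+),z -0.08 0.44 -2.19 w 0.017232471444073787
```

>>> {"api": "carry_out", "payload": {"series": [[0,0,0.0015,0,0,0,230],[0,0,0.003,0,0,0,230],[0,0,0.003,0,0,0,230]]}}

```text
clock: 19.12
position: [0.5434, 0.0537, 0.1512]
tool_rot: [-3.142, 0.0, 1.428]
force: [0.4, 0.3, -3.1]
grip_width: 0.017
```

```bash
python3 lat.py
```

```text
19.125 [0.5434 0.0537 0.1512] out 0.1102 lat 0.0001 rot [-3.142  0.     1.428] F in,lat(CCW+),z 0.37 -0.39 -3.13 w 0.017039795629800923
```

>>> {"api": "carry_out", "payload": {"series": [[0,0,0.001,0,0,0,230],[0,0,0.002,0,0,0,230],[0,0,0.002,0,0,0,230]]}}

```text
clock: 19.5
position: [0.5435, 0.0537, 0.1493]
tool_rot: [3.142, 0.0, 1.428]
force: [0.5, 0.6, -0.8]
grip_width: 0.0178
```

```bash
python3 lat.py
```

```text
19.5 [0.5435 0.0537 0.1493] out 0.1101 lat 0.0001 rot [3.142 0.    1.428] F in,lat(CCW+),z 0.36 -0.71 -0.83 w 0.01776381564574869
```

>>> {"api": "carry_out", "payload": {"series": [[0,0,0.0005,0,0,0,225],[0,0,0.0005,0,0,0,200],[0,0,0.0005,0,0,0,185],[0,0,0.0005,0,0,0,170],[0,0,0.0005,0,0,0,150],[0,0,0.0005,0,0,0,150]]}}

```text
clock: 20.25
position: [0.5434, 0.0537, 0.1488]
tool_rot: [-3.142, 0.0, 1.428]
force: [0.0, -0.2, 0.4]
grip_width: 0.0352
```

```bash
python3 lat.py; python3 - <<'E'
from h import *
p,d=imaging.grab_frame("scene"); cv2.imwrite("pics/scene10.png",p)
cv2.imwrite("pics/s10.png",cv2.resize(p[170:240,240:320],None,fx=9,fy=9,interpolation=cv2.INTER_CUBIC))
E
```

```text
20.25 [0.5434 0.0537 0.1488] out 0.1102 lat 0.0001 rot [-3.142  0.     1.428] F in,lat(CCW+),z 0.07 0.21 0.39 w 0.03520793419058015
```

View pics/s10.png

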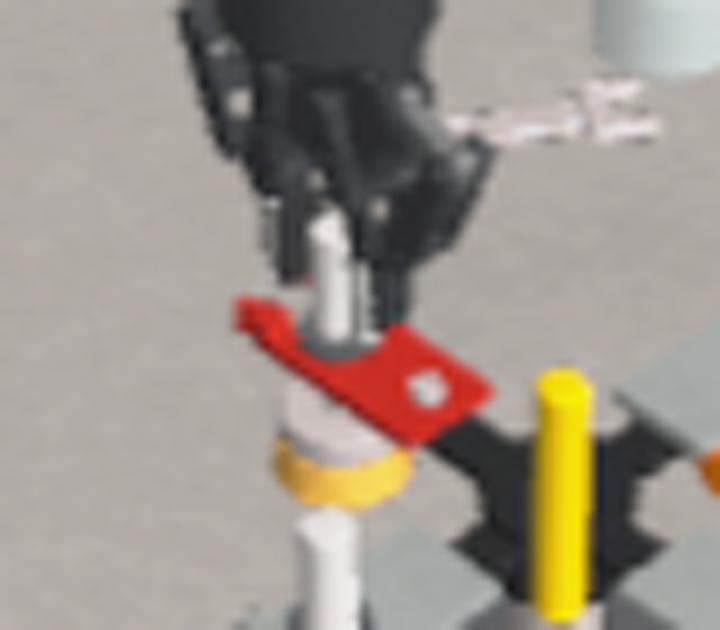

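>>> {"api": "carry_out", "payload": {"series": [[0,0,0,0,0,0,130],[0,0,-0.01,0,0,0,130],[0,0,-0.04,0,0,0,130],[0,0,-0.09,0,0,0,130],[0,0,-0.14,0,0,0,130],[0.04,0,-0.15,0,0,0,130],[0.09,0,-0.15,0,0,0,130],[0.14,0,-0.15,0,0,0,130],[0.2,0,-0.15,0,0,0,130],[0.25,0,-0.15,0,0,0,130]]}}

```text
clock: 21.55
position: [0.5789, 0.3035, 0.2995]
tool_rot: [3.141, -0.0, 1.429]
force: [0.4, -0.6, 0.6]
grip_width: 0.0418
```

```bash
python3 - <<'E'
from h import *
a=[]
for n,(x,y) in (("scene",(240,170)),("top",(235,125))):
    p,d=imaging.grab_frame(n); cv2.imwrite(f"pics/{n}11.png",p); a.append(cv2.resize(p[y:y+110,x:x+72 if 0 else x+110],(390,390),interpolation=cv2.INTER_CUBIC))
    cv2.imwrite(f"pics/{n[0]}11.png",cv2.resize(p[y:y+110,x:x+110],None,fx=5.4,fy=5.4,interpolation=cv2.INTER_CUBIC))
# overlap difference of carousel vs pic 4
for n in("scene","top"):
    A=cv2.imread(f"pics/{n}4.png").astype(int);B=cv2.imread(f"pics/{n}11.png").astype(int)
    D=np.abs(A-B).max(2)>45
    k,l,st,ce=cv2.connectedComponentsWithStats(D.astype(np.uint8))
    print(n,[(st[i].tolist()) for i in range(1,k) if st[i][4]>=6])
E
```

```text
scene [[121, 0, 108, 205, 8246], [253, 0, 4, 7, 21], [259, 0, 106, 136, 5801], [116, 86, 6, 10, 22], [120, 97, 6, 3, 7], [107, 98, 31, 58, 731], [152, 99, 2, 5, 6], [143, 104, 11, 4, 24], [187, 117, 10, 14, 88], [156, 135, 6, 5, 20], [141, 140, 9, 7, 52], [150, 150, 6, 7, 9], [273, 194, 10, 17, 87], [270, 218, 16, 9, 75], [197, 255, 10, 17, 84], [203, 279, 6, 2, 7], [196, 279, 17, 10, 85]]
top [[168, 137, 21, 40, 396], [123, 149, 3, 7, 9], [124, 165, 6, 18, 37], [164, 173, 10, 4, 21], [392, 174, 43, 70, 888], [134, 183, 44, 24, 362], [136, 204, 65, 154, 1325], [281, 206, 7, 5, 27], [468, 207, 16, 16, 155], [124, 211, 8, 13, 51], [280, 211, 9, 4, 13], [464, 210, 6, 9, 35], [461, 224, 3, 3, 7], [469, 227, 4, 14, 48], [373, 228, 5, 6, 13], [379, 228, 3, 3, 8], [366, 231, 4, 7, 8], [156, 243, 19, 20, 291], [310, 256, 145, 134, 1486], [379, 264, 6, 8, 30], [136, 353, 49, 22, 222], [175, 359, 49, 61, 2458], [270, 362, 14, 19, 65], [273, 363, 31, 57, 465], [301, 369, 53, 51, 760], [293, 380, 30, 40, 269], [262, 383, 8, 16, 27], [365, 404, 8, 16, 70], [245, 407, 11, 13, 88]]
```

View pics/s11.png

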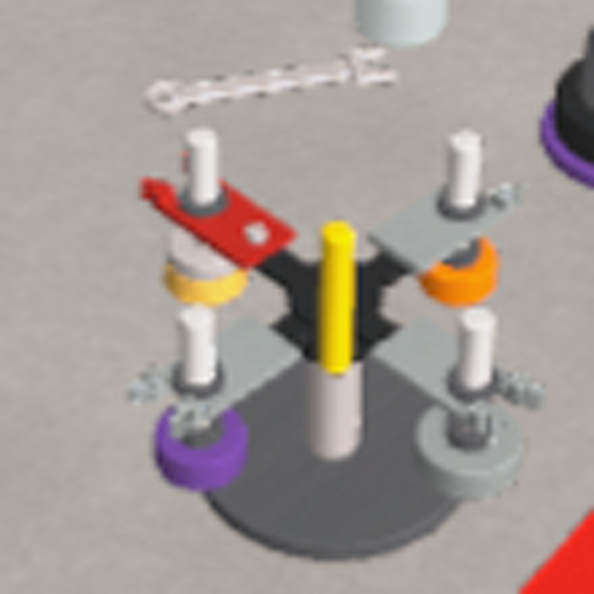

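View pics/t11.png

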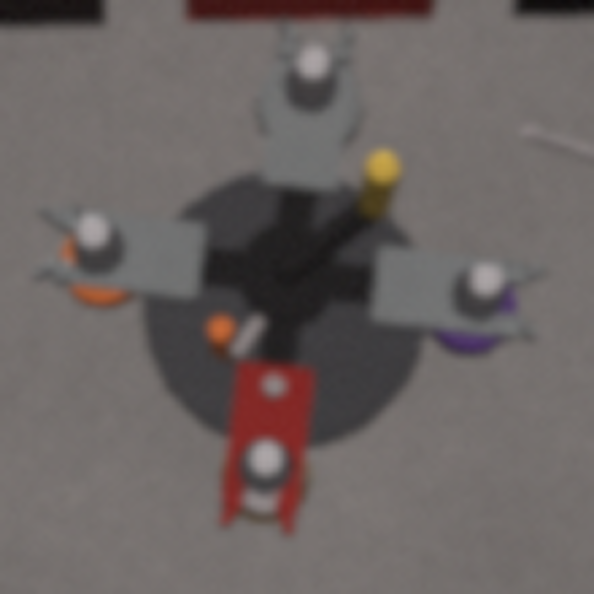

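```bash
python3 - <<'E'
from h import *
k=5.4
f=lambda x,y,ox,oy:((x+.5)/k-.5+ox,(y+.5)/k-.5+oy)
R=tri([f(202,136,240,170),f(339,231,240,170),f(476,316,240,170)],[f(266,458,235,125),f(383,165,235,125),f(314,61,235,125)])
u=np.array([np.cos(np.radians(171.8)),np.sin(np.radians(171.8))])
print(R.round(4)); d=R[0,:2]-[.6525,.0381];print("stem top out",d@u,"lat",u[0]*d[1]-u[1]*d[0])
for r in R[1:]: e=r[:2]-[.6525,.0381];print(np.degrees(np.arctan2(e[1],e[0])))
from workcell import ticket
print(ticket.job_done())
E
```

```text
[[ 5.448e-01  5.300e-02  1.844e-01  2.300e-03]
 [ 6.891e-01 -9.900e-03  2.328e-01  1.500e-03]
 [ 7.561e-01  2.230e-02  1.870e-01  5.000e-04]]
stem top out 0.1087155714017208 lat 0.0005952072297418509
-52.6530997910027
-8.66542901241911
the job is handed in; nothing more can be done
None
```

The brass cup brush is hanging in the red hook, upright, with the carousel against its stop. The job was handed in at about 22 s of the 72 s allowed.

- **Turning:** I caged the yellow post loosely in the jaws and turned the carousel about 75° clockwise. Friction gave 3–5 N on the way, and it stopped moving at about 7 N. I pressed to about 13–14 N to confirm the stop, then backed off to zero force before opening.
- **Hanging:** I gripped the brass brush by its stem and slid it in from the open end. The slot's end was felt at 5.5 N with the neck 109 mm from the axis, so the true seat is about 110 mm out. I backed off about 1 mm and lowered until the weight came off. The collar was then at about 134 mm, the height of the plate, and I let go.

**Last checks:**
- **Brush:** two views put the stem's top at 184.4 mm, the height given for full hooks. It is 109 mm out and within 1 mm of the slot's middle, behind the lips.
- **Carousel:** before and after hanging, both pictures show no change at the post, the other hooks or the stop bar.
- **Bystanders:** no changes showed at the bystanders in the scene view. The few differences near them in the top view were where the arm blocks the view.
- **Small disagreements:** two-view heights read up to 4 mm above the text, and the carousel angle differs by up to half a degree depending on the point used. The pictures alone cannot separate "at the stop" from about 1° short of it. That part rests on the force felt and on the bar visibly touching the bumper.

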